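Put the sharpening stone away

TASK

The knives are sharpened: slide the jaw of the leaning stone holder fully open by its knob, and leave it open. Then lift the sharpening stone straight out of the holder and press it flat down into its storage dock until both spring clips have snapped over its ends; do not drop it and do not disturb the other things on the worktop.

Things in the scene. Friction and masses are not known exactly. Their poses are not given: they have to be found in the camera images.
- stone: grey sharpening stone, a plain block 36 (its x) x 120 (its y) x 30 mm (its z), about 0.3 kg. Origin: centre of its underside. It starts seated in the holder: y runs level along the holder, x points up the slope, away from the robot, z (out of its top face) leans 35 degrees from vertical towards the robot. Half turns about z do not matter
- holder: fixed stone holder: wooden base 110 (x) x 250 mm (y from -100 to +150), a bed leaning 35 degrees towards the robot (30 mm wide: both long sides of the stone overhang it), a fixed steel jaw at the stone's -y end, about level with its top face. Origin: on the worktop below the seat; +y towards the sliding jaw, z up
- seat (a point): point on the holder where the centre of the stone's underside sits, 65 mm above the worktop; axes as the holder's (not leaning). Both jaws have cheeks beside the last 9 mm of the stone's long sides (6 mm thick, rising 22 mm above its underside, 2 to 3 mm play), so the stone comes out only along its own z
- ledge (a point): middle of the top edge of the holder's steel ledge, on which the stone's lower long side rests: 6 mm thick, 100 mm long, it rises 7 mm above the stone's underside; a fingertip beside the stone must stay above it. Below it nothing but the base, 16 mm high. Axes as the holder's
- jaw (a joint): the steel sliding jaw at the stone's +y end, in m: 0 = closed, 0.040 = fully open, at its stop. It slides along the holder's +y, away from the stone, against about 3 N friction and stays where it is left. Closed, its lip reaches 5 mm over the stone's top face, 2 mm above it, and its cheeks 9 mm along the sides
- jaw_knob (a point): centre of the top of the jaw's knob: an upright dark wooden post, 16 mm diameter, free over its top 52 mm (below that a steel collar, 22 mm; jaw, lip and stone stay 40 mm or more below this point). Moves with the jaw; axes as the holder's
- dock: fixed wooden storage dock, 62 (x) x 160 (y) x 8 mm; the stone's underside has to lie on its top, 8 mm above its origin, length along the dock's y, either way round. Rails along the long sides: 5 mm high, 46 mm apart, 90 mm long. Origin: centre of its underside, on the worktop; z up
- clip_a (a joint): springy steel clip at the dock's +y end, rad: 0 = upright at rest, grows as it bends outward (0.1 to 0.2 as the stone passes). 22 mm wide; 125 mm from arm to arm; its top flares 7 mm outward, 65 mm above the worktop. Its nose reaches 6.5 mm inward, 40 mm above the worktop, sloped (29 degrees off vertical) above so that a stone pushed straight down spreads it
- clip_b (a joint): the like clip at the dock's -y end, rad. Pushing the stone down past both takes about 5 to 12 N in all; then they spring back over its top face, 1.5 mm above it
- peeler: black-handled peeler lying at the dock's -y side; bystander, leave alone
- garlic: garlic bulb at the dock's +y side; bystander, leave alone
- pepper: spice jar with black cap standing behind the holder; bystander, leave alone
- shaker: small glass shaker standing behind the holder; bystander, leave alone
- tin: small food tin at the right of the worktop; bystander, leave alone
- mug: small cream mug at the right end of the worktop; bystander, leave alone
- scissors: kitchen scissors lying at the front left. Behind them are the sink and a tall tap, near y = 0.4, to keep the arm clear of; bystander, leave alone
There are look-alikes about, which are no part of the job. There is more than one size of the dock; the job needs the larger.

How it is judged (in metres and radians):
On the way, in this order (a step that is already met when the one before it is completed fails the run):
1. the jaw is slid fully open while the stone still sits in the holder (value of joint jaw above 0.032 m and distance between stone and seat below 0.008 m), for 0.2 s.
2. the stone is lifted out, clear of the holder (distance between stone and seat above 0.06 m and contact force between stone and holder below 0.1 N), for 0.1 s.
At the end, for the whole second after the job is handed in: The stone lies flat in the dock, its underside within 2.5 mm of the dock's top, centred within 8 mm and along the dock within 7 degrees (either way round), both clips sprung back (below 0.03 rad) over its ends, stone at rest; the jaw is left open (beyond 30 mm) (z of stone in the frame of dock between 0.005 and 0.0105 m and horizontal distance between stone and dock below 0.008 m and angle between the y axis of stone and the y axis of dock, either way round below 0.12 rad and angle between the z axis of stone and the z axis of dock, either way round below 0.05 rad and value of joint each of clip_a, clip_b below 0.03 rad and value of joint jaw above 0.03 m and linear speed of stone below 0.02 m/s); the robot touches nothing.
It fails at once if a bystander is moved by more than 25 mm (distance of any of peeler, garlic, pepper, shaker, tin, mug, scissors from where it was at the start of the episode above 0.025 m).
It fails at once if the stone is dropped (falls faster than 0.6 m/s, out of the fingers) (linear speed of stone above 0.6 m/s and contact force between stone and the fingers below 0.05 N).
It also fails if it takes over 54 s, if anything falls off the work surface, if the arm or the gripper's body presses on something with over 40 N, if the wrist force passes 120 N, or if a joint passes its speed limit or range.

ROBOT

A 6-joint arm with a two-finger parallel gripper is mounted at the origin on a cart in front of the work surface, level with it; the furniture and walls round the work are solid. World frame = base frame: x ahead of the robot, y to its left, z up, the work surface at z = 0. Lengths are in m, angles in degrees, forces in N, time in s.
With the tool pointing down it reaches from about 0.4 to 0.825 m from the base axis. Payload 7 kg.
Tool frame: the origin (TCP) lies midway between the tips of the shut fingers; the grasp point (between the pads) lies 19 mm behind it; z points along the fingers, y is the line along which they close (so a half turn about z gives the same grasp; the last joint's range is limited). The gripper opens to 88 mm and grips with 3 to 60 N. Pads are 19 mm wide; open, the fingers measure 130 mm over their backs; the gripper's body (78 mm by 193 mm) begins 47 mm behind the grasp point.
Start: joints at [81.079, 20.546, 0.682, 0, -70.136, -16.507], TCP at [0.29, 0.61, 0.227] pointing down, gripper open.
Joint ranges: [-176.03, 176.03], [-82.01, 121.73], [-58.28, 71.71], [-173.87, 95.51], [-174.79, -0.11], [-173.66, 173.66]. Speed limits (degrees/s): [136.94, 136.94, 172.46, 180, 180, 180].

INTERFACE

Orientations are given as a 3x3 rotation matrix whose columns are the frame's x, y, z axes.
In Python, from rig import robot gives the robot as it stands. Calls block until the motion is done:
- robot.goto(position, orientation): joint-space move of the TCP to a pose.
- robot.servo_line(position, ori=None, speed=0.15): straight line of the TCP; ori=None keeps the orientation; speed is the mean speed in m/s.
- robot.movej(angles): joint-space move.
- robot.move_gripper(opening): opening from 0.0 (shut) to 1.0 (fully open); the grip force is fixed at half the most; returns when the fingers have stopped.
- robot.dwell(seconds).
- robot.ik(position, orientation): joint angles nearest the present ones, or None.
- robot.grab_frame(name): name is "scene" or "top"; returns (picture, depth): 384x512x3 uint8, red, green, blue; 384x512 float32, m along the optical axis (not along the pixel's ray), 0 where there is no reading.
- robot.camera_info(name): a dict with "vfov" (degrees; the focal length in pixels is half the picture's height over the tangent of half this angle, whatever the lens; pixels are square), "cx", "cy" (the principal point, pixels), "k1" (the pictures are not rectified: a ray, as slopes to the right and down, at radius r is drawn at 1 + k1 r^2 times it, then the intrinsics apply), "view" (4x4, takes a point from world to camera coordinates). Camera axes: x right, y down, z forward; pixel columns grow to the right and rows downward; lengths in m; the calibration is good to about 2 mm. A picture is of the moment at which its call begins. camera_info takes no time and is no camera call.
A pose or a line that the arm cannot do raises robot.Unreachable and nothing moves.
- robot.job_done(): hands the job in; it is judged then, once.
Readings, each from a call of its own:
- robot.read_t(): time.
- robot.read_qpos(): joint angles.
- robot.read_qvel(): joint speeds.
- robot.read_effort(): joint torques, N m.
- robot.read_position(): TCP position.
- robot.read_tcp_rot(): TCP orientation.
- robot.read_force(): force on the tool from outside, world axes, zero at the start.
- robot.read_ft_torque(): the same for the moment, N m.
- robot.read_grip_width(): opening from 0.0 (shut) to 1.0 (fully open).
- robot.read_finger_force(): force on a finger pad.
Only numpy, scipy, OpenCV 4.12 (cv2) and the standard library are available. Lean on these libraries where they do the work, as an engineer would, in place of code of your own. Each camera call takes 0.05 s, during which the arm holds its last target. There are 200 camera calls.

## Working session

There is one attempt and no reset: what is moved stays moved. The work goes in short steps, each a Python script; the robot and the scene stay as the last script left them, time stands still between calls to the robot, and variables do not carry over. Pictures are saved under pics/ and viewed, at most 10 in all, crops included, and the job is handed in when it is done.

```bash
mkdir -p pics; ls; cat > h.py <<'E'
import numpy as np, cv2
from rig import robot
def cam(n):
    c=robot.camera_info(n); f=192/np.tan(np.radians(c['vfov']/2)); return c,f
def cloud(n,depth):
    """HxWx3 world points"""
    c,f=cam(n); K=np.array([[f,0,c['cx']],[0,f,c['cy']],[0,0,1]]); h,w=depth.shape
    uv=np.stack(np.meshgrid(np.arange(w),np.arange(h)),-1).reshape(-1,1,2).astype(np.float64)
    s=cv2.undistortPoints(uv,K,np.array([c['k1'],0,0,0,0.]))[:,0].reshape(h,w,2)
    P=np.concatenate([s,np.ones((h,w,1))],-1)*depth[...,None]
    V=np.array(c['view']); return (P-V[:3,3])@V[:3,:3]
def proj(n,p):
    c,f=cam(n); V=np.array(c['view']); q=V[:3,:3]@np.array(p)+V[:3,3]; s=q[:2]/q[2]; s=s*(1+c['k1']*(s@s)); return s*f+[c['cx'],c['cy']]
def snap(n,tag):
    im,d=robot.grab_frame(n); np.savez(f'pics/{tag}.npz',im=im,d=d); cv2.imwrite(f'pics/{tag}.png',im[...,::-1]); return im,d
E
python3 - <<'E'
from h import *
for n in ['scene','top']:
    im,d=snap(n,n+'0'); print(robot.camera_info(n))
a=[cv2.resize(cv2.imread(f'pics/{n}0.png'),(800,600),interpolation=cv2.INTER_CUBIC) for n in ['scene','top']]
for n,i in zip(['scene','top'],a): cv2.imwrite(f'pics/{n}0b.png',i)
print(robot.read_t())
E
```

```text
pics
{'vfov': 48.45254834240765, 'cx': 259.16985546538587, 'cy': 191.9785736093082, 'k1': -0.12413630966448269, 'view': array([[ 0.71261997, -0.7015473 , -0.00204158, -0.40630166],
       [-0.39042265, -0.39416359, -0.83198871,  0.31706878],
       [ 0.58287472,  0.59368885, -0.5547888 ,  1.02266511],
       [ 0.        ,  0.        ,  0.        ,  1.        ]])}
{'vfov': 50.46424754626044, 'cx': 251.557785371441, 'cy': 192.67906438614503, 'k1': 0.03924318373834493, 'view': array([[ 0.00630626, -0.99955298,  0.0292245 , -0.03284587],
       [-0.99369959, -0.0095343 , -0.11167014,  0.58712474],
       [ 0.11189886, -0.02833615, -0.99331551,  1.22478221],
       [ 0.        ,  0.        ,  0.        ,  1.        ]])}
0.1
```

View pics/scene0b.png

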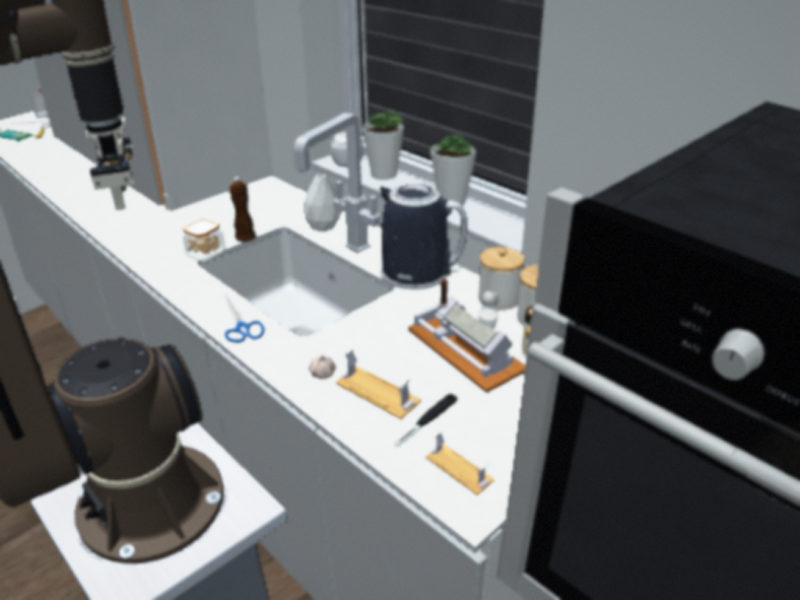

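View pics/top0b.png

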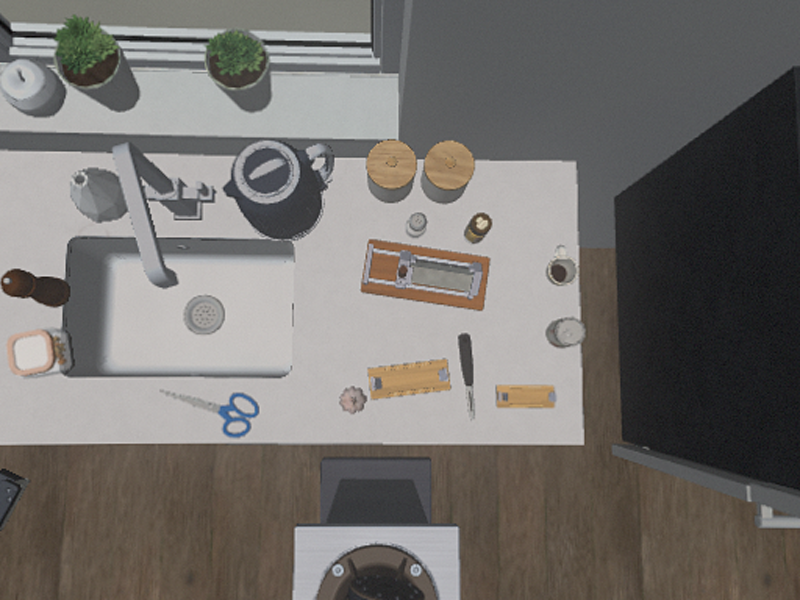

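The scene view shows the holder at about (470,345) and the larger dock at (378,390). The top view shows the holder at (426,275), its knob at (402,270), the larger dock at (409,379) and the smaller look-alike at (525,396). Next I'll measure these in the depth cloud.

```bash
cat > m.py <<'E'
from h import *
z=np.load('pics/top0.npz'); im,d=z['im'],z['d']; W=cloud('top',d)
z2=np.load('pics/scene0.npz'); W2=cloud('scene',z2['d'])
hsv=cv2.cvtColor(im,cv2.COLOR_RGB2HSV)
tab=W[260:275,200:330,2]; print('table z',np.median(tab),tab.std())
def rect(pts):
    (c,s,a)=cv2.minAreaRect((pts[:,:2]*1000).astype(np.float32)); return c,s,a
def reg(r0,r1,c0,c1):
    m=np.zeros(d.shape,bool); m[r0:r1,c0:c1]=1; return m
sat=hsv[...,1]>90
for nm,r in [('dock',reg(222,262,228,296)),('holder',reg(148,202,226,320)),('small',reg(240,266,312,360))]:
    m=r&sat&(d>0); p=W[m]; lim={'dock':(0.002,.014),'holder':(.008,.024),'small':(0.0,.014)}[nm]
    p=p[(p[:,2]>lim[0])&(p[:,2]<lim[1])]; print(nm,len(p),rect(p),np.median(p[:,2]))
for nm,Wx,box in [('top',W,(.35,.7)),('scene',W2,(.35,.7))]:
    P=Wx.reshape(-1,3); 
    q=P[(P[:,0]>.5)&(P[:,0]<.72)&(P[:,1]>-.25)&(P[:,1]<.1)&(P[:,2]>.03)&(P[:,2]<.2)]
    print(nm,len(q), 'high', q[q[:,2]>.115].mean(0) if (q[:,2]>.115).any() else None, q[:,2].max())
    k=q[(q[:,2]>.115)]; print(np.round(k[:12],3).tolist(), len(k))
big=cv2.resize(im[145:265,222:322],None,fx=6,fy=5,interpolation=cv2.INTER_CUBIC) 
big=cv2.resize(im[146:206,224:320],None,fx=8,fy=8,interpolation=cv2.INTER_CUBIC); cv2.imwrite('pics/hold.png',big[...,::-1])
E
python3 m.py
```

```text
table z 0.0009296099045168213 0.050541806118428234
dock 782 ((435.668212890625, -60.699424743652344), (58.825782775878906, 158.36021423339844), 7.3714447021484375) 0.009022018286490293
holder 1227 ((645.2662353515625, -92.80477905273438), (247.41995239257812, 108.66804504394531), 81.58706665039062) 0.016802861312877514
small 426 ((402.3567199707031, -291.7182312011719), (40.41055679321289, 111.26234436035156), 0.36529380083084106) 0.006920446447607863
top 1273 high [ 0.63096619 -0.04103274  0.14686363] 0.15721816889669654
[[0.639, -0.037, 0.147], [0.637, -0.039, 0.157], [0.638, -0.042, 0.154], [0.638, -0.045, 0.152], [0.635, -0.037, 0.157], [0.636, -0.04, 0.152], [0.635, -0.042, 0.153], [0.636, -0.045, 0.15], [0.636, -0.048, 0.149], [0.633, -0.034, 0.151], [0.632, -0.037, 0.154], [0.633, -0.04, 0.15]] 34
scene 1349 high [ 0.62822649 -0.04794145  0.13810667] 0.15603449187491827
[[0.631, -0.041, 0.155], [0.636, -0.04, 0.152], [0.634, -0.046, 0.155], [0.638, -0.046, 0.154], [0.626, -0.041, 0.153], [0.63, -0.041, 0.152], [0.629, -0.047, 0.155], [0.63, -0.049, 0.155], [0.634, -0.051, 0.154], [0.625, -0.042, 0.151], [0.626, -0.045, 0.152], [0.623, -0.052, 0.156]] 62
```

View pics/hold.png

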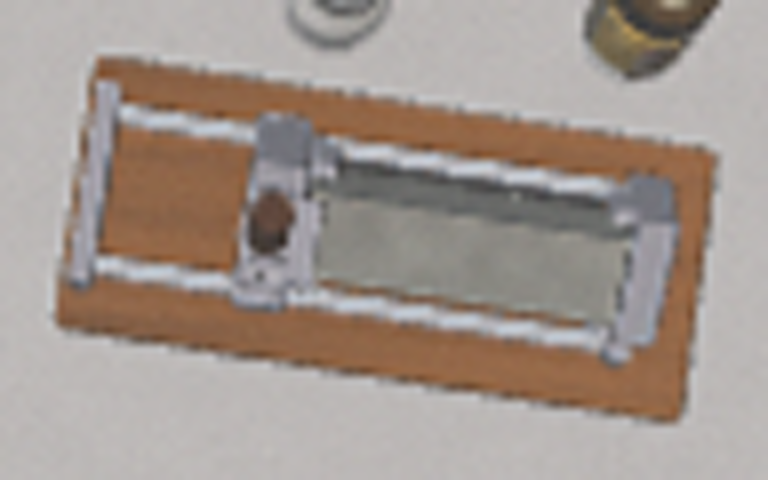

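The crop shows the knob at (270,220), the stone spanning columns 315–635 and the fixed jaw at about (650,270). Next I'll refine with both clouds.

```bash
cat > m2.py <<'E'
from h import *
W={n:cloud(n,np.load(f'pics/{n}0.npz')['d']) for n in ['top','scene']}
IM={n:np.load(f'pics/{n}0.npz')['im'] for n in W}
yaw=np.radians(-8.41); hy=np.array([-np.sin(yaw),np.cos(yaw),0]); hx=np.array([np.cos(yaw),np.sin(yaw),0]); o=np.array([.6416,-.1175,0])
s,c=np.sin(np.radians(35)),np.cos(np.radians(35))
R=np.stack([hx*c+np.array([0,0,s]),hy,-hx*s+np.array([0,0,c])],1); seat=o+[0,0,.065]
for n in W:
    P=W[n].reshape(-1,3); L=(P-seat)@R
    top=(abs(L[:,2]-.03)<.008)&(abs(L[:,0])<.022)&(abs(L[:,1])<.05)
    q=P[top]; ctr=q.mean(0); nrm=np.linalg.svd(q-ctr)[2][2]; nrm*=np.sign(nrm[2]); 
    print(n,'top face n',len(q),'normal tilt',np.degrees(np.arccos(nrm[2])),'az',np.degrees(np.arctan2(nrm[1],nrm[0])),'zoff',np.median(L[top,2]))
    # x edges of the stone top face; y edges 
    t=L[(abs(L[:,2]-.03)<.005)&(abs(L[:,1])<.045)]; print(' x range',np.percentile(t[:,0],[1,50,99]).round(4))
    for lo in (-.04,.0): 
        tt=t[(t[:,1]>lo)&(t[:,1]<lo+.04)]; print('  mean x',tt[:,0].mean().round(4), 'z',tt[:,2].mean().round(4))
    H=(P-o)@np.stack([hx,hy,[0,0,1]],1)
    k=H[(H[:,2]>.148)&(abs(H[:,0])<.06)&(H[:,1]>.03)&(H[:,1]<.12)]; print(' knob H',k.mean(0).round(4),len(k),k.min(0).round(3),k.max(0).round(3))
    b=H[(abs(H[:,2]-.0165)<.006)&(abs(H[:,0])<.09)&(H[:,1]>-.14)&(H[:,1]<.19)]; print(' base',np.percentile(b,[.5,99.5],axis=0).round(4).tolist())
    # dock
    dy=np.radians(7.37); dx=np.array([np.cos(dy),np.sin(dy),0]); dyv=np.array([-np.sin(dy),np.cos(dy),0]); D=(P-[.4357,-.0607,0])@np.stack([dx,dyv,[0,0,1]],1)
    dd=D[(abs(D[:,0])<.05)&(abs(D[:,1])<.1)]
    b=dd[(dd[:,2]>.005)&(dd[:,2]<.013)]; print(' dock',np.percentile(b,[1,99],axis=0).round(4).tolist())
    for sg in (1,-1):
        cl=dd[(dd[:,1]*sg>.045)&(dd[:,2]>.03)&(dd[:,2]<.075)]; print(' clip',sg,len(cl),cl.mean(0).round(4),cl.min(0).round(4),cl.max(0).round(4))
    # tall stuff
    for x0 in np.arange(.35,.85,.1): print(' maxz x%.2f'%x0,[ (lambda q:int(1000*np.percentile(q,98)) if len(q)>5 else -1)(P[(abs(P[:,0]-x0)<.05)&(abs(P[:,1]-y0)<.05)&(P[:,2]<.7),2]) for y0 in np.arange(.6,-.45,-.1)])
E
python3 m2.py
```

```text
top top face n 399 normal tilt 32.64947802181105 az 170.94812897266817 zoff 0.030014603561040396
 x range [-0.6357 -0.0038  0.3355]
  mean x -0.0184 z 0.0302
  mean x -0.0342 z 0.0301
 knob H [-0.0202  0.0734  0.1524] 23 [-0.026  0.067  0.149] [-0.014  0.081  0.157]
 base [[-0.0544, -0.0987, 0.0108], [0.0806, 0.1491, 0.0221]]
 dock [[-0.0375, -0.0836, 0.0051], [0.0479, 0.0793, 0.0128]]
 clip 1 59 [-0.0103  0.0772  0.0466] [-0.0444  0.0559  0.03  ] [0.0113 0.0999 0.0687]
 clip -1 41 [ 0.0005 -0.0628  0.0556] [-0.0101 -0.0693  0.0429] [ 0.0114 -0.0558  0.0687]
 maxz x0.35 [5, 297, 7, 12, 8, 40, 40, 5, 12, 11, 5]
 maxz x0.45 [85, 4, 6, 7, 5, 36, 52, 55, 19, 33, 5]
 maxz x0.55 [156, -179, -179, 351, 4, 5, 6, 18, 20, 71, 74]
 maxz x0.65 [158, -178, 354, 354, 5, 6, 149, 101, 100, 54, 57]
 maxz x0.75 [119, 146, 354, 207, 224, 205, 109, 109, 108, 6, 6]
scene top face n 332 normal tilt 36.373478753981914 az 171.38483647011432 zoff 0.03069877112727023
 x range [-0.3772 -0.0092  0.0189]
  mean x -0.0756 z 0.0306
  mean x -0.0781 z 0.0303
 knob H [-0.0227  0.0684  0.1528] 18 [-0.03   0.062  0.149] [-0.014  0.076  0.156]
 base [[-0.0572, -0.1035, 0.0108], [0.0834, 0.1399, 0.0223]]
 dock [[-0.0333, -0.0836, 0.0054], [0.0287, 0.0753, 0.0128]]
 clip 1 111 [-0.0122  0.072   0.0455] [-0.0477  0.053   0.03  ] [0.0129 0.1    0.0691]
 clip -1 50 [-0.0026 -0.0681  0.0465] [-0.015  -0.0735  0.03  ] [ 0.0095 -0.0613  0.0666]
 maxz x0.35 [637, 1, 4, 9, 4, 3, 33, 2, 8, 10, 3]
 maxz x0.45 [82, 1, 5, 7, 3, 4, 60, 49, 18, 32, 7]
 maxz x0.55 [151, -181, -180, 349, 4, 4, 6, 19, 31, 3, -1]
 maxz x0.65 [147, -179, 351, 352, 4, 5, 149, 129, 100, 3, -1]
 maxz x0.75 [73, 141, 350, 204, 217, 203, 111, 109, 107, -1, -1]
```

```bash
cat >> h.py <<'E'
def frame(zax,yax):
    z=np.array(zax,float); z/=np.linalg.norm(z); y=np.array(yax,float); y-=z*(y@z); y/=np.linalg.norm(y); return np.stack([np.cross(y,z),y,z],1)
YH=np.radians(-8.41); HX=np.array([np.cos(YH),np.sin(YH),0]); HY=np.array([-np.sin(YH),np.cos(YH),0]); HO=np.array([.6416,-.1175,0])
YD=np.radians(7.37); DX=np.array([np.cos(YD),np.sin(YD),0]); DY=np.array([-np.sin(YD),np.cos(YD),0]); DO=np.array([.4357,-.0607,0])
S,C=np.sin(np.radians(35)),np.cos(np.radians(35)); UP=np.array([0,0,1.])
N=-HX*S+UP*C; SX=HX*C+UP*S
E
python3 - <<'E'
from h import *
down=-UP
for nm,p,z,y in [('mid1',[.25,.36,.35],down,HY),('mid2',[.46,-.03,.35],down,HY),('knob',[.6307,-.0442,.25],down,HY),('stone',HO+[0,0,.065]+.01*N,-N,SX),('stone',HO+[0,0,.065]+.15*N,-N,SX),('dock',DO+[0,0,.018],down,DX)]:
    for s in (1,-1):
        q=robot.ik(np.array(p),frame(z,s*np.array(y))); print(nm,s,None if q is None else np.round(q,0))
E
```

```text
mid1 1 [-151.  -79.  -15.    0. -155.   52.]
mid1 -1 [ 81.  -6. -15.   0. -81.   0.]
mid2 1 [  21.   -4.  -13.    0.  -81. -119.]
mid2 -1 [ 21.  -4. -13.   0. -81.  61.]
knob 1 [  14.   16.   -3.    0.  -71. -112.]
knob -1 [ 14.  16.  -3.   0. -71.  68.]
stone 1 None
stone -1 None
stone 1 None
stone -1 None
dock 1 [ 18.  14. -43.   0. -33. 169.]
dock -1 [ 18.  14. -43.   0. -33. -11.]
```

```bash
python3 - <<'E'
from h import *
seat=HO+[0,0,.065]
for phi in (-20,-15,-10,-5,0,5,10,15,20):
    p=np.radians(phi); z=-(N*np.cos(p)+HY*np.sin(p))
    for s in (1,-1):
        out=[]
        for h in (.01,.06,.1,.15):
            q=robot.ik(seat+h*N,frame(z,s*SX)); out.append(None if q is None else list(np.round(q).astype(int)))
        if any(out): print('phi',phi,s,out)
for t in (20,25,30,33): # tilt error
    r=np.radians(t); z=HX*np.sin(r)-UP*np.cos(r)
    for s in (1,-1): 
        out=[robot.ik(seat+h*N,frame(z,s*SX)) for h in (.01,.06,.1)]; print('tilt',t,s,[None if q is None else list(np.round(q).astype(int)) for q in out])
E
```

```text
phi -20 1 [[np.int64(-13), np.int64(18), np.int64(-20), np.int64(-53), np.int64(-29), np.int64(-126)], [np.int64(-12), np.int64(12), np.int64(-23), np.int64(-48), np.int64(-30), np.int64(-133)], [np.int64(-10), np.int64(7), np.int64(-25), np.int64(-44), np.int64(-31), np.int64(-139)], [np.int64(-9), np.int64(1), np.int64(-27), np.int64(-39), np.int64(-34), np.int64(-146)]]
phi -20 -1 [[np.int64(-13), np.int64(18), np.int64(-20), np.int64(-53), np.int64(-29), np.int64(54)], [np.int64(-12), np.int64(12), np.int64(-23), np.int64(-48), np.int64(-30), np.int64(47)], [np.int64(-10), np.int64(7), np.int64(-25), np.int64(-44), np.int64(-31), np.int64(41)], [np.int64(-9), np.int64(1), np.int64(-27), np.int64(-39), np.int64(-34), np.int64(34)]]
phi -15 1 [[np.int64(-6), np.int64(16), np.int64(-24), np.int64(-45), np.int64(-20), np.int64(-138)], [np.int64(-4), np.int64(10), np.int64(-28), np.int64(-38), np.int64(-20), np.int64(-147)], [np.int64(-2), np.int64(5), np.int64(-31), np.int64(-32), np.int64(-21), np.int64(-155)], [np.int64(0), np.int64(-2), np.int64(-33), np.int64(-25), np.int64(-24),
[... 1372 characters left out ...]
(-15), np.int64(-39)], [np.int64(11), np.int64(11), np.int64(-40), np.int64(18), np.int64(-21), np.int64(-35)], [np.int64(12), np.int64(6), np.int64(-39), np.int64(16), np.int64(-27), np.int64(-34)]]
tilt 25 1 [None, [np.int64(2), np.int64(9), np.int64(-54), np.int64(57), np.int64(-5), np.int64(114)], [np.int64(11), np.int64(4), np.int64(-49), np.int64(31), np.int64(-16), np.int64(132)]]
tilt 25 -1 [None, [np.int64(2), np.int64(9), np.int64(-54), np.int64(57), np.int64(-5), np.int64(-66)], [np.int64(11), np.int64(4), np.int64(-49), np.int64(31), np.int64(-16), np.int64(-48)]]
tilt 30 1 [None, None, None]
tilt 30 -1 [None, None, None]
tilt 33 1 [None, None, None]
tilt 33 -1 [None, None, None]
```

```bash
python3 - <<'E'
from h import *
seat=HO+[0,0,.065]; p=np.radians(-15); 
for s in (1,-1):
  for f in (1,-1):
    for h in (.0205,.15):
      z=-(UP*np.cos(p)+f*DY*np.sin(p)); q=robot.ik(DO+UP*h,frame(z,s*DX)); print(s,f,h,None if q is None else np.round(q))
R=frame(-UP,-HY); K=np.array([.6307,-.0442,0])
robot.move_gripper(.6)
robot.goto(np.array([.25,.36,.35]),R); robot.goto(np.array([.46,-.03,.35]),R); robot.goto(K+[0,0,.22],R)
robot.servo_line(K+[0,0,.123],speed=.12)
f0=robot.read_force(); print('f',f0)
robot.move_gripper(0.)
print(robot.read_t(),robot.read_grip_width(),robot.read_finger_force(),robot.read_position(),robot.read_force())
snap('scene','s1'); snap('top','t1')
E
```

```text
1 1 0.0205 [   3.   17.  -30.  -21.  -46. -160.]
1 1 0.15 [   3.    6.  -24.  -17.  -62. -168.]
1 -1 0.0205 [ 28.  13. -56.  29. -30. 133.]
1 -1 0.15 [ 30.   1. -43.  17. -53. 145.]
-1 1 0.0205 [  3.  17. -30. -21. -46.  20.]
-1 1 0.15 [  3.   6. -24. -17. -62.  12.]
-1 -1 0.0205 [ 28.  13. -56.  29. -30. -47.]
-1 -1 0.15 [ 30.   1. -43.  17. -53. -35.]
f [-0.28775399 -0.0963103   0.66843429]
6.125 0.17737707225979382 29.99760389328003 [ 0.63125425 -0.04142728  0.12312879] [-1.72192098 12.49512825  1.04520724]
```

```bash
python3 - <<'E'
from h import *
p0=np.array(robot.read_position())
robot.servo_line(p0+.0412*HY,speed=.05); robot.dwell(.2)
p1=np.array(robot.read_position()); print('slid',(p1-p0)@HY,(p1-p0)@HX,robot.read_force(),robot.read_grip_width())
robot.move_gripper(.5)
robot.servo_line(np.r_[p1[:2],.24],speed=.15)
snap('top','t2'); print(robot.read_t(),robot.read_position())
W=cloud('top',np.load('pics/t2.npz')['d']); H=(W.reshape(-1,3)-HO)@np.stack([HX,HY,UP],1)
k=H[(H[:,2]>.14)&(H[:,2]<.16)&(abs(H[:,0]+.02)<.03)&(H[:,1]>.03)&(H[:,1]<.16)]; print(len(k),k.mean(0) if len(k) else 0)
im=cv2.imread('pics/t2.png'); cv2.imwrite('pics/t2c.png',cv2.resize(im[140:212,214:324],None,fx=7,fy=7,interpolation=cv2.INTER_CUBIC))
E
```

```text
slid 0.040283088204939 -0.0002041196559289929 [-0.27054401 -8.51459425  0.50291115] 0.1755748582559686
9.15 [ 0.63628175 -0.00155197  0.23863795]
7 [-0.02569439  0.11458376  0.15008835]
```

```bash
python3 - <<'E'
from h import *
R=frame(-UP,-HY); robot.move_gripper(1.); robot.goto(np.array([.42,0.05,.33]),R)
im,d=snap('top','t3'); W=cloud('top',d)
seat=HO+[0,0,.065]; RR=np.stack([SX,HY,N],1); L=(W-seat)@RR
# rectified orthographic view of stone top plane: 0.25 mm/px, rows = +x up, cols = y decreasing to right
ys=np.arange(.12,-.10,-.0003); xs=np.arange(.03,-.03,-.0003)
g=np.array([[proj('top',seat+RR@np.array([x,y,.03])) for y in ys] for x in xs]).astype(np.float32)
o=cv2.remap(im,g[...,0],g[...,1],cv2.INTER_CUBIC)
for y in (.06,-.06,0): cv2.line(o,(int((.12-y)/.0003),0),(int((.12-y)/.0003),25 if y else 8),(255,0,0),1)
for x in (.018,-.018): cv2.line(o,(0,int((.03-x)/.0003)),(60,int((.03-x)/.0003)),(255,0,0),1)
cv2.imwrite('pics/rect.png',o[...,::-1]); print(o.shape,robot.read_t())
m=(abs(L[...,2]-.03)<.01)&(abs(L[...,0])<.013)&(abs(L[...,1])<.05); A=np.c_[L[m][:,:2],np.ones(m.sum())]; c,*_=np.linalg.lstsq(A,L[m][:,2],rcond=None); print('plane',c,m.sum())
b=(d>0); 
E
```

```text
Traceback (most recent call last):
  File "h.py", line 13, in proj
    c,f=cam(n); V=np.array(c['view']); q=V[:3,:3]@np.array(p)+V[:3,3]; s=q[:2]/q[2]; s=s*(1+c['k1']*(s@s)); return s*f+[c['cx'],c['cy']]
        ~~~^^^
  File "h.py", line 4, in cam
    c=robot.camera_info(n); f=192/np.tan(np.radians(c['vfov']/2)); return c,f
ValueError: time passes only in moves, steps and waits
```

```bash
sed -i 's/^def cam(n):/import functools\n@functools.lru_cache\ndef cam(n):/' h.py; python3 - <<'E'
from h import *
z=np.load('pics/t3.npz'); im,d=z['im'],z['d']; W=cloud('top',d)
seat=HO+[0,0,.065]; RR=np.stack([SX,HY,N],1); L=(W-seat)@RR
ys=np.arange(.12,-.10,-.0003); xs=np.arange(.03,-.03,-.0003)
g=np.array([[proj('top',seat+RR@np.array([x,y,.03])) for y in ys] for x in xs]).astype(np.float32)
o=cv2.remap(im,g[...,0],g[...,1],cv2.INTER_CUBIC)
for y in (.06,-.06,0): cv2.line(o,(int((.12-y)/.0003),0),(int((.12-y)/.0003),25 if y else 8),(255,0,0),1)
for x in (.018,-.018): cv2.line(o,(0,int((.03-x)/.0003)),(60,int((.03-x)/.0003)),(255,0,0),1)
cv2.imwrite('pics/rect.png',o[...,::-1]); print(o.shape,robot.read_t())
m=(abs(L[...,2]-.03)<.01)&(abs(L[...,0])<.013)&(abs(L[...,1])<.05); A=np.c_[L[m][:,:2],np.ones(m.sum())]; c,*_=np.linalg.lstsq(A,L[m][:,2],rcond=None); print('plane',c,m.sum())
E
```

```text
(200, 734, 3) 11.05
plane [0.00260072 0.00682054 0.03017133] 267
```

View pics/rect.png

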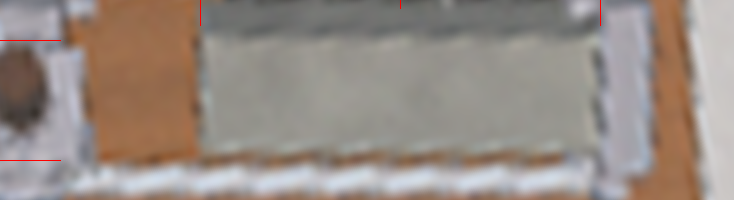

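The rectified view shows the stone at columns 199–598 and rows 35–152. That puts its centre about 2 mm up-slope and 0.4 mm along y from the estimate. The jaw is open, so I'll grasp and lift.

```bash
python3 - <<'E'
from h import *
p=np.radians(-15); R=frame(-(N*np.cos(p)+HY*np.sin(p)),-SX); G=HO+[0,0,.065]+.0012*SX+.0004*HY
robot.goto(G+.17*N,R); robot.servo_line(G+.05*N,speed=.12); robot.servo_line(G+.0135*N,speed=.04)
f=np.array(robot.read_force()); print('pre',f,robot.read_t())
if np.linalg.norm(f)<8:
    robot.move_gripper(0.)
    q=np.array(robot.read_position()); print('w',robot.read_grip_width()*88,robot.read_finger_force(),'off',(q-G)@np.stack([SX,HY,N],1),robot.read_force())
    robot.servo_line(q+.012*N,speed=.03); print('f',robot.read_force(),robot.read_finger_force())
    robot.servo_line(q+.11*N,speed=.08); print('w',robot.read_grip_width()*88,robot.read_finger_force(),robot.read_force(),robot.read_t())
    snap('top','t4'); snap('scene','s4')
E
```

```text
pre [0.46278797 0.78175427 0.38560713] 14.1917
w 35.875468644603984 30.0005704164505 off [-0.00139537  0.00022258  0.01350163] [-4.665367    0.75739972 -0.17462175]
f [-0.44980374 -0.10552133 -2.68356051] 29.99881535768509
w 36.127079821678436 29.99882161617279 [ 0.24907766  0.2913554  -2.64580625] 16.9917
```

```bash
python3 - <<'E'
from h import *
im=np.load('pics/top0.npz')['im']; RR=np.stack([DX,DY,UP],1); out=[]
ys=np.arange(.1,-.1,-.0003); xs=np.arange(.04,-.04,-.0003)
for z in (.008,.065):
    g=np.array([[proj('top',DO+RR@np.array([x,y,z])) for y in ys] for x in xs]).astype(np.float32)
    o=cv2.remap(im,g[...,0],g[...,1],cv2.INTER_CUBIC)
    for y in ((.08,-.08) if z<.01 else (.0625,-.0625,.0695,-.0695)): cv2.line(o,(int((.1-y)/.0003),0),(int((.1-y)/.0003),266),(255,0,0),1)
    for x in ((.031,-.031) if z<.01 else (.011,-.011)): cv2.line(o,(0,int((.04-x)/.0003)),(666,int((.04-x)/.0003)),(255,0,0),1)
    out.append(o)
cv2.imwrite('pics/dock.png',np.vstack(out)[...,::-1])
E
```

```text
(no output)
```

View pics/dock.png

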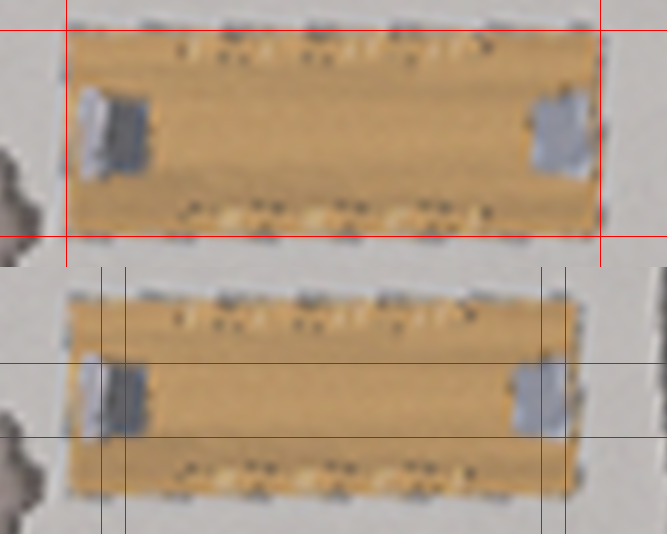

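The top half of the rectified dock view shows the outline (cols 66–602, rows 30–237) matching the estimate. I'll carry the stone over and press it in.

```bash
python3 - <<'E'
from h import *
p=np.radians(-15); R=frame(-(UP*np.cos(p)+DY*np.sin(p)),-DX)
D=DO+.0003*DX
robot.goto(D+.17*UP,R); print('w',robot.read_grip_width()*88,robot.read_force(),robot.read_position()-D,robot.read_t())
robot.servo_line(D+.075*UP,speed=.08); robot.dwell(.2); f0=np.array(robot.read_force()); print('hover',f0,robot.read_position()-D)
for z in (.06,.05,.042,.036,.03,.026,.0225):
    robot.servo_line(D+z*UP,speed=.04); print(z,np.round(robot.read_force()-f0,1),np.round((robot.read_position()-D)*1000,1))
robot.dwell(.2); print(np.round(robot.read_force()-f0,1),robot.read_grip_width()*88,robot.read_t())
snap('scene','s5'); snap('top','t5')
E
```

```text
w 35.71613023799474 [-0.3822262  -0.05144465 -3.51948399] [0.00076406 0.00025819 0.16945449] 17.825
hover [ 0.26690462 -0.6033112  -3.32579438] [2.28797719e-04 4.30436880e-07 7.53947872e-02]
0.06 [-0.8  3.  -0.8] [-0.2  0.1 59.6]
0.05 [ 3.4  2.2 -3.2] [ 0.7  0.1 49.9]
0.042 [ 2.4  2.  -3.7] [-0.1  0.  41.5]
0.036 [ 2.9  2.2 -4.7] [-0.3  0.  35.4]
0.03 [ 1.7  1.4 -3.4] [-0.2  0.  29.5]
0.026 [ 2.4  2.4 -2.9] [-0.1  0.  25.6]
0.0225 [-0.9  0.4  0.7] [-0.8 -0.1 22.1]
[-0.6  0.5 -0.6] 36.13037486368908 21.9333
```

```bash
python3 - <<'E'
import cv2,numpy as np
a=cv2.imread('pics/s5.png')[205:285,190:300]; b=cv2.imread('pics/t5.png')[205:275,215:315]
cv2.imwrite('pics/c5.png',np.hstack([cv2.resize(a,(480,349),interpolation=cv2.INTER_CUBIC),cv2.resize(b,(320,224),interpolation=cv2.INTER_CUBIC).__class__ and cv2.copyMakeBorder(cv2.resize(b,(320,224),interpolation=cv2.INTER_CUBIC),0,125,0,0,0)]))
E
```

```text
(no output)
```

View pics/c5.png

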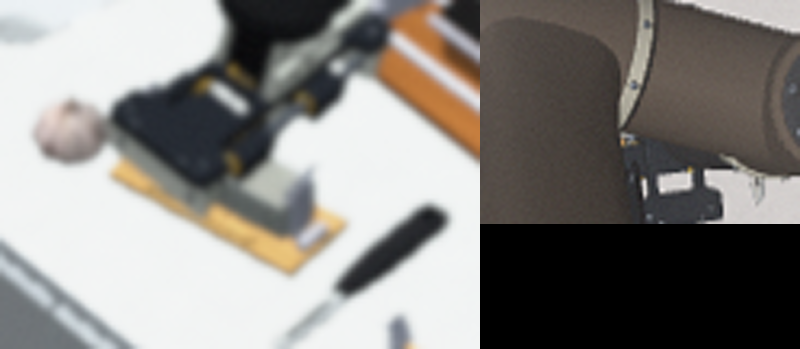

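The left crop shows the stone in the dock at about (270,205), near full depth with its clip at (300,195). There is little contact force yet, so I'll press the rest of the way until it is firm.

```bash
python3 - <<'E'
from h import *
D=DO+.0003*DX; f0=np.array([.27,-.6,-3.33])
for z in (.0212,.020,.019,.018,.017):
    robot.servo_line(D+z*UP,speed=.02); robot.dwell(.15); f=robot.read_force()-f0; print(z,np.round(f,1),np.round((robot.read_position()-D)*1000,1),np.round(robot.read_ft_torque(),2))
    if f[2]>14: break
print(robot.read_grip_width()*88,robot.read_t())
E
```

```text
0.0212 [-0.9  0.6  0.2] [ 0.1 -0.  21.2] [-1.04 -0.19 -0.03]
0.02 [-0.9  0.5  8.6] [ 0.2 -0.  20.4] [-0.31  0.54  0.14]
0.019 [-5.2 -0.6 22.2] [ 0.3 -0.  20.4] [0.93 1.83 0.42]
35.699064081037285 23.2333
```

```bash
python3 - <<'E'
from h import *
p=np.radians(-15); D=DO+.0003*DX
robot.servo_line(D+.0204*UP,speed=.02); robot.move_gripper(.8); robot.servo_line(D+.14*UP,speed=.1)
robot.goto(np.array([.42,.2,.33]),frame(-UP,-HY))
for n,t in (('top','t6'),('scene','s6')): snap(n,t)
print(robot.read_t(),robot.read_force())
W=cloud('top',np.load('pics/t6.npz')['d']).reshape(-1,3); L=(W-DO)@np.stack([DX,DY,UP],1)
t=L[(abs(L[:,0])<.025)&(abs(L[:,1])<.052)&(L[:,2]>.025)&(L[:,2]<.06)]
A=np.c_[t[:,:2],np.ones(len(t))]; c,*_=np.linalg.lstsq(A,t[:,2],rcond=None); print('top face',len(t),c.round(4),t[:,0].min(),t[:,0].max(),t[:,0].mean())
a=cv2.imread('pics/s6.png')[215:275,205:285]; b=cv2.imread('pics/t6.png')[215:270,220:305]
cv2.imwrite('pics/c6.png',np.hstack([cv2.resize(i,(400,290),interpolation=cv2.INTER_CUBIC) for i in (a,b)]))
E
```

```text
26.9583 [ 0.12872016 -0.77963728  0.66936157]
top face 410 [-0.0101  0.0019  0.0388] -0.014988216638657886 0.020988085487225756 0.0030363504256846743
```

View pics/c6.png

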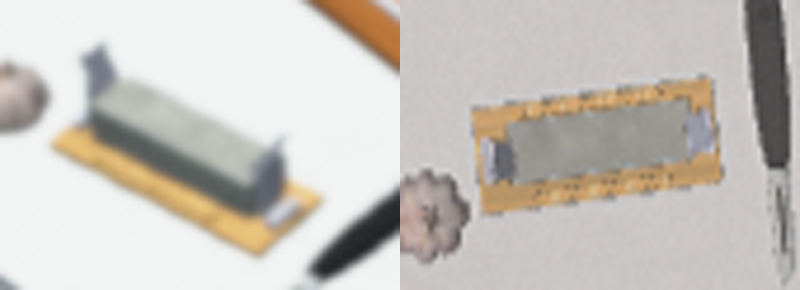

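Both crops show the stone flat in the dock between the upright clips. Its top face is at 38.8 mm (38 expected), about 3 mm off centre, and the garlic and peeler look undisturbed. Handing in.

```bash
python3 -c "
from rig import robot
print(robot.job_done())"
```

```text
the job is handed in; nothing more can be done
None
```

The jaw was slid 40 mm to its stop and left open, and the stone now lies flat in the larger dock with both clips over its ends. I handed the job in at about 27 s; the rig returned no verdict.

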